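# Find the full salt tin by hefting and hold it over the salt dish

### The job

One of the three identical closed tins on the wooden tray is full of salt and clearly heavier than the other two. Starting at the end of the tray nearest the hob, heft them one after the other: lift each a few centimetres straight up by its knob and set it back upright on its place before lifting the next. Then hold the heaviest up, upright and still over the middle of the salt dish with its underside about 15 cm above the worktop, and finish while holding it there, with the other two standing on their places and everything else left where it is.

Things in the scene. Friction and masses are not known exactly. Their poses are not given: they have to be found in the camera images.
- tin_a: one of three identical closed tins of salt: 66 mm across (69 at the lid band), lid top 94 mm above the underside; a black cylindrical knob, 28 mm across, on the lid centre (94 to 120 mm up) carries the whole tin. Weighs 0.12 to 0.5 kg; the fullest is at least 0.15 kg heavier than the others; which one and its place vary. Origin: centre of the underside, z up
- tin_b: one of three identical closed tins of salt: 66 mm across (69 at the lid band), lid top 94 mm above the underside; a black cylindrical knob, 28 mm across, on the lid centre (94 to 120 mm up) carries the whole tin. Weighs 0.12 to 0.5 kg; the fullest is at least 0.15 kg heavier than the others; which one and its place vary. Origin: centre of the underside, z up
- tin_c: one of three identical closed tins of salt: 66 mm across (69 at the lid band), lid top 94 mm above the underside; a black cylindrical knob, 28 mm across, on the lid centre (94 to 120 mm up) carries the whole tin. Weighs 0.12 to 0.5 kg; the fullest is at least 0.15 kg heavier than the others; which one and its place vary. Origin: centre of the underside, z up
- place_1 (a point): the tray place nearest the hob (hefted first): centre of a cork disc 76 mm across on the tray's upper face, 12 mm above the worktop
- place_2 (a point): the middle tray place, 100 mm from place_1, same height
- place_3 (a point): the tray place farthest from the hob (hefted last), 100 mm beyond place_2, same height
- tray: fixed wooden tray, 110 x 310 x 12 mm, lying on the worktop to the left of the hob; its y axis runs along the row of places from place_1 to place_3, its x axis points away from the robot; origin at the centre of its underside. Each tin starts within 8 mm of a place's centre
- salt_dish: round white ceramic salt dish standing on the hob, 96 mm across, 32 mm high; the hob's black glass is 6 mm above the worktop; origin at the centre of its underside
- saucepan: stainless saucepan on the hob, 180 mm across, 90 mm high with a long black handle; origin at the centre of its underside. A bystander
- silicone_lid: flat round silicone lid on the hob, 180 mm across, 6 mm thick, with an 18 mm high knob; origin at the centre of its underside. A bystander
- timer: round plastic kitchen timer dial on the hob, on the far side of the salt dish, 60 mm across, 39 mm high; origin at the centre of its underside. A bystander
- spatula: wooden spatula 270 mm long, lying on the worktop on the robot's side of the tray; origin in the middle of its length. A bystander
- mug: white mug, 76 mm across and 85 mm high, beyond the tray; origin at the centre of its underside. A bystander
- jar: closed glass jar, 60 mm across and 70 mm high, beyond the tray; origin at the centre of its underside. A bystander
Mind the look-alikes: they are no part of the job. Leave any purple look-alike of the tin_c alone.

How it is judged:
By the outcome, as a careful person would: the job done as asked, in the order asked, and still so for the second after the job is handed in, while the arm keeps its last pose, push and grip.
It also fails if it takes over 67 s, if anything falls off the work surface, if the arm or the gripper's body presses on something with over 40 N, if the wrist force passes 120 N, or if a joint passes its speed limit or range.

### The arm

A 7-joint arm with a two-finger parallel gripper is mounted at the origin on the work surface. World frame = base frame: x ahead of the robot, y to its left, z up, the work surface at z = 0. Lengths are in m, angles in rad, forces in N, time in s.
With the tool pointing down it reaches from about 0.4 to 0.85 m from the base axis. Payload 4.5 kg.
Tool frame: the origin (TCP) lies on the centre line of the jaws, within the pads' length; the fingertips stand 11 mm ahead of it and the grasp point (between the pads) lies 8 mm behind it; z points along the fingers, y is the line along which they close (so a half turn about z gives the same grasp; the last joint's range is limited). The gripper opens to 88 mm and grips with 3 to 60 N. Pads are 18 mm wide; open, the fingers measure 123 mm over their backs; the gripper's body (75 mm by 187 mm) begins 45 mm behind the grasp point.
Start: joints at [-1.095, 0.689, -0.195, 1.565, 0.157, 0.902, -0.215], TCP at [0.267, 0.565, 0.214] pointing down, gripper open.
Joint ranges: [-3.01, 3.01], [-0.46, 2.08], [-1.47, 1.51], [0.13, 2.56], [-1, 4.14], [0.04, 2.09], [-2.66, 2.66]. Speed limits (rad/s): [2.57, 2.57, 3.14, 3.14, 3.14, 3.14, 3.14].

### API

Orientations are given as a unit quaternion [x, y, z, w].
In Python, from plant import * gives the robot as it stands. The module is installed in compiled form; this text tells all that it offers.
- The arm moves only by the tool send_rows, never from a script. Its argument "motion" is a list of rows, each an object of numbers: "x", "y", "z": the shift along the tool's x, y, z in cm; "rx", "ry", "rz": the turn, a rotation vector about the tool's x, y, z in rad; "jaw": the finger opening in cm, from 0 to 8.81. In form: [{"x": .., "y": .., "z": .., "rx": .., "ry": .., "rz": .., "jaw": ..}, ...]. A call has exactly 5 rows; each row shifts and turns the commanded pose from where the row before left it, along the tool's axes as they then stand; what a row does not reach is not made up. A row lasts 1/10 s, in which the tool goes at most 50 mm and 8.59 degrees, less where a joint would pass 70% of its speed; a pose out of reach is approached as far as the arm can. A call is refused whole if a number of a shift passes 5 or a number of a turn 0.15, either way. A call with a gripper value outside its range is refused whole. The fingers move at their own pace and stop on an object; "grip_force" is the grip in N (left out, the last holds). Time passes only in rows, so rows that do not move let the fingers close, or fill a call up. It gives the time, the measured TCP pose, the force, the opening and the grip force at its end, in the units of the state.
- get_state(): the state, without advancing time (a new reading comes with each control period).
- snapshot(name): name is "side" or "top"; returns a dict with "img" (400x640x3 uint8, red, green, blue), "vertical_fov" (degrees; the focal length in pixels is half the picture's height over the tangent of half this angle, whatever the lens; pixels are square), "cx", "cy" (the principal point, pixels), "D" ([k1, k2, p1, p2, k3] as OpenCV has them; the pictures are not rectified), "extrinsics" (4x4, takes a point from camera to world coordinates). Camera axes: x right, y up, looking along -z (the intrinsics and any distortion apply to the point x, -y, -z); pixel columns grow to the right and rows downward; lengths in m; the calibration is good to about 2 mm. A picture is of the moment at which its call begins. There is no depth.
- finish_job(): hands the job in; it is judged then, once.
The state is a dict: "clock": time; "q": joint angles; "qd": joint speeds; "joint_torque": joint torques, N m; "tool_pos": TCP position; "eef_rot": TCP orientation; "contact_force": force on the tool from outside, world axes, zero at the start; "moment": the same for the moment, N m; "opening": opening from 0.0 (shut) to 1.0 (fully open); "finger_force": force on a finger pad.
Only numpy, scipy, OpenCV 4.12 (cv2) and the standard library are available. Lean on these libraries where they do the work, as an engineer would, in place of code of your own. Each camera call takes 0.05 s, during which the arm holds its last target. There are 200 camera calls.

## Working session

There is one attempt and no reset: what is moved stays moved. The work goes in short steps, Python scripts to look and compute and a tool call to move; the robot and the scene stay as the last step left them, time stands still between calls to the robot, and variables do not carry over. Pictures are saved under pics/ and viewed, at most 10 in all, crops included, and the job is handed in when it is done.

Besides the shell and the picture viewer there is one more tool, called as name(argument=value, ...) on one line, values as JSON. send_rows: Moves the arm, as the interface text tells. Its arguments: {"type":"object","properties":{"motion":{"type":"array"},"grip_force":{"type":"number"}},"required":["motion"]}

```bash
mkdir -p pics; cat > h.py <<'E'
from plant import *
import numpy as np, cv2
def snap(n,f=None):
    s=snapshot(n)
    if f: cv2.imwrite('pics/'+f,cv2.cvtColor(s['img'],cv2.COLOR_RGB2BGR))
    return s
def KD(s):
    f=200/np.tan(np.radians(s['vertical_fov'])/2)
    return np.array([[f,0,s['cx']],[0,f,s['cy']],[0,0,1.]]),np.array(s['D'],float)
def ray(s,p):
    K,D=KD(s); u=cv2.undistortPoints(np.array([[p]],float),K,D)[0,0]
    E=np.array(s['extrinsics']); d=E[:3,:3]@np.array([u[0],-u[1],-1]); return E[:3,3],d
def onz(s,p,z):
    o,d=ray(s,p); return o+d*(z-o[2])/d[2]
def proj(s,P):
    K,D=KD(s);E=np.array(s['extrinsics']);c=E[:3,:3].T@(np.array(P)-E[:3,3])
    return cv2.projectPoints(np.array([[c[0],-c[1],-c[2]]]),np.zeros(3),np.zeros(3),K,D)[0].ravel()
E
python3 - <<'E'
from h import *
for n in('top','side'):
    s=snap(n,n+'0.png'); print(n,np.round(s['extrinsics'],3).tolist())
t=get_state(); print({k:np.round(v,3).tolist() for k,v in t.items()})
E
```

```text
top [[-0.004, 0.994, -0.107, 0.407], [-1.0, -0.004, 0.001, -0.03], [0.0, 0.107, 0.994, 1.195], [0.0, 0.0, 0.0, 1.0]]
side [[0.791, 0.366, -0.49, -0.208], [-0.611, 0.457, -0.646, -1.006], [-0.012, 0.811, 0.585, 0.934], [0.0, 0.0, 0.0, 1.0]]
{'clock': 0.1, 'q': [-1.095, 0.69, -0.194, 1.566, 0.157, 0.902, -0.215], 'qd': [0.001, -0.0, 0.001, -0.002, -0.001, -0.001, -0.0], 'joint_torque': [-0.003, -52.849, -1.271, -15.384, -0.053, 0.002, 0.0], 'tool_pos': [0.267, 0.564, 0.214], 'eef_rot': [0.219, 0.976, -0.001, -0.0], 'contact_force': [0.896, -0.34, 0.31], 'moment': [-0.014, 0.003, -0.032], 'finger_force': 0.0, 'opening': 1.001}
```

View pics/top0.png

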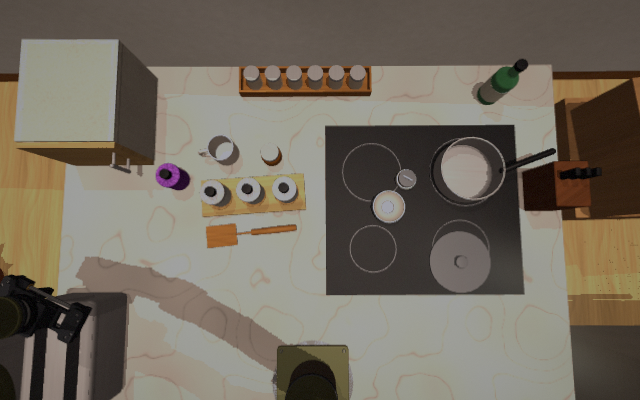

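View pics/side0.png

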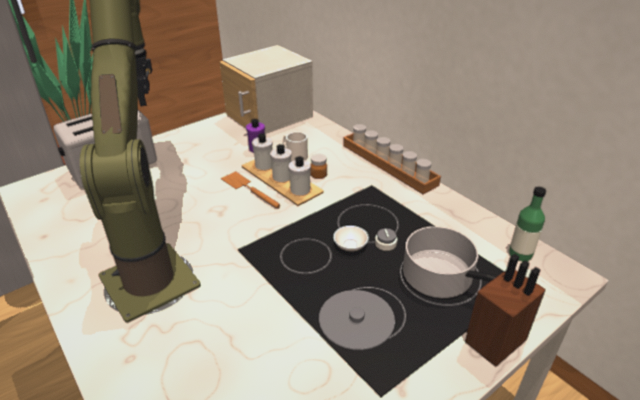

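The top view shows the tray with three silver tins whose black knobs are near (284,187), (248,189) and (213,192), and the hob to the right with the salt dish at (388,207). The side view shows the same tins with knobs near (299,162), (280,149) and (262,138).

Candidates, as top-view pixels:
- Silver tins on the tray: (284,187), (248,189), (213,192). These fit the description.
- Purple look-alike off the tray: (172,177). Rejected.
- Mug (222,148), jar (270,155), spice jars (row 75). Rejected.

The first tin to lift is at (284,187), place_1.

```bash
cat > m.py <<'E'
from h import *
def blobs(s,x0,x1,y0,y1,thr=55):
    g=s['img'].max(2)[y0:y1,x0:x1]; n,l,st,c=cv2.connectedComponentsWithStats((g<thr).astype(np.uint8))
    return [(np.round(c[i]+[x0,y0],1).tolist(),st[i].tolist()) for i in range(1,n) if st[i,4]>15]
E
python3 - <<'E'
from m import *
T=snap('top');S=snap('side')
bt=blobs(T,195,305,172,210);bs=blobs(S,252,312,130,172)
print(bt);print(bs)
for p,_ in bt: print(p,np.round(onz(T,p,.127),4))
for p,_ in bs: print(p,np.round(onz(S,p,.12),4))
# tray & dish
hsv=cv2.cvtColor(T['img'],cv2.COLOR_RGB2HSV)
m=((hsv[...,0]>12)&(hsv[...,0]<30)&(hsv[...,1]>90)).astype(np.uint8); m[:,:195]=0;m[:,312:]=0;m[:170]=0;m[219:]=0
pts=cv2.findNonZero(m); r=cv2.minAreaRect(pts); print(r); b=cv2.boxPoints(r)
print('tray',np.round([onz(T,p,.012) for p in b],4).tolist(), np.round(onz(T,r[0],.012),4))
d=(T['img'].min(2)>90).astype(np.uint8); d[:,:362]=0;d[:,415:]=0;d[:180]=0;d[235:]=0
n,l,st,c=cv2.connectedComponentsWithStats(d); i=1+st[1:,4].argmax(); print('dish',st[i],c[i],np.round(onz(T,c[i],.034),4))
d=(S['img'].min(2)>90).astype(np.uint8); d[:,:325]=0;d[:,372:]=0;d[:215]=0;d[262:]=0
n,l,st,c=cv2.connectedComponentsWithStats(d); i=1+st[1:,4].argmax(); print('dishS',st[i],c[i],np.round(onz(S,c[i],.028),4))
a=cv2.resize(T['img'][165:225,150:310],None,fx=4,fy=4,interpolation=cv2.INTER_CUBIC);b2=cv2.resize(S['img'][115:215,220:340],None,fx=3,fy=3)
h=np.zeros((540,640,3),np.uint8);h[:240,:640]=a;h[240:540,:360]=b2
cv2.imwrite('pics/crop.png',h[...,::-1])
E
```

```text
[([283.1, 187.5], [84, 11, 10, 10, 68]), ([246.7, 188.8], [47, 12, 11, 10, 76]), ([210.1, 191.4], [10, 15, 11, 10, 86])]
[([261.6, 137.1], [6, 3, 7, 9, 45]), ([280.4, 149.2], [26, 16, 6, 8, 42]), ([299.3, 161.2], [44, 27, 7, 9, 50])]
[283.1, 187.5] [0.5477 0.0761 0.127 ]
[246.7, 188.8] [0.5445 0.1748 0.127 ]
[210.1, 191.4] [0.5378 0.2736 0.127 ]
[261.6, 137.1] [0.5409 0.2771 0.12  ]
[280.4, 149.2] [0.5448 0.1708 0.12  ]
[299.3, 161.2] [0.549  0.0732 0.12  ]
((252.6015625, 194.92132568359375), (35.83726501464844, 103.5219497680664), 85.91438293457031)
tray [[0.5844, 0.3383, 0.012], [0.6057, 0.0279, 0.012], [0.4975, 0.0201, 0.012], [0.4768, 0.3276, 0.012]] [0.5408 0.1788 0.012 ]
dish [373 190  32  33 840] [388.5702381 206.0797619] [ 0.5038 -0.2246  0.034 ]
dishS [333 225  36  25 709] [350.57122708 236.99576869] [ 0.5093 -0.2187  0.028 ]
```

View pics/crop.png

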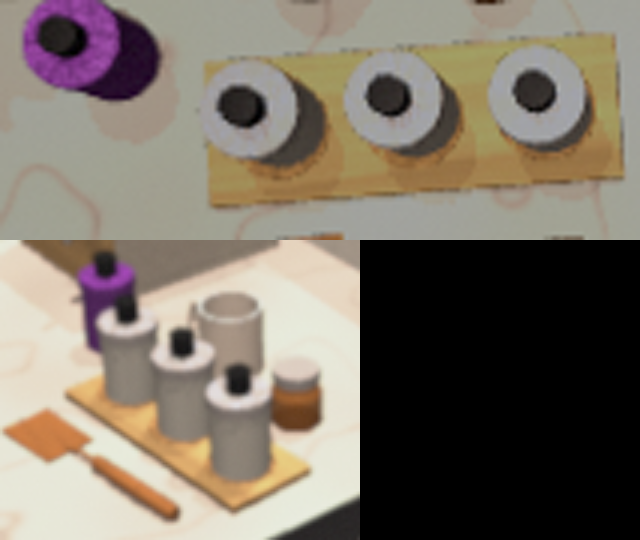

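The crop confirms the choice: three silver tins with black knobs stand on the tray, and the purple one stands off it beside its far end. Place_1's tin is the rightmost, at crop position (535,92). Next I align the tool with the world axes and travel above it.

send_rows(motion=[{"rz": -0.147,"jaw": 5},{"rz": -0.147,"jaw": 5},{"rz": -0.147,"jaw": 5},{"x": -1.2,"y": -2.0,"jaw": 5},{"x": -2.3,"y": -4.0,"jaw": 5}], grip_force=25)

```text
schema error: expected keys x, y, z, rx, ry, rz, jaw
```

send_rows(motion=[{"x": -2.3,"y": -4.0,"jaw": 5},{"x": -2.3,"y": -4.0,"jaw": 5},{"x": -2.3,"y": -4.0,"jaw": 5},{"x": -2.3,"y": -4.0,"jaw": 5},{"x": -2.3,"y": -4.0,"jaw": 5}])

```text
schema error: expected keys x, y, z, rx, ry, rz, jaw
```

send_rows(motion=[{"x": -2.3,"y": -4.0,"jaw": 5},{"x": -2.3,"y": -4.0,"jaw": 5},{"x": -2.3,"y": -4.0,"jaw": 5},{"x": -2.3,"y": -4.0,"jaw": 5},{"x": -2.3,"y": -4.0,"jaw": 5}])

```text
schema error: expected keys x, y, z, rx, ry, rz, jaw
```

send_rows(motion=[{"x": -2.0,"y": -3.0,"jaw": 5},{"jaw": 5},{"jaw": 5},{"jaw": 5},{"jaw": 5}])

```text
schema error: expected keys x, y, z, rx, ry, rz, jaw
```

Every key is needed in each row.

send_rows(motion=[{"x": 0,"y": 0,"z": 0,"rx": 0,"ry": 0,"rz": -0.147,"jaw": 5},{"x": 0,"y": 0,"z": 0,"rx": 0,"ry": 0,"rz": -0.147,"jaw": 5},{"x": 0,"y": 0,"z": 0,"rx": 0,"ry": 0,"rz": -0.147,"jaw": 5},{"x": -1.2,"y": -2,"z": 0,"rx": 0,"ry": 0,"rz": 0,"jaw": 5},{"x": -2.3,"y": -4,"z": 0,"rx": 0,"ry": 0,"rz": 0,"jaw": 5}], grip_force=25)

```text
clock: 0.7
tool_pos: [0.2995, 0.5078, 0.2143]
eef_rot: [-0.003, 1.0, 0.002, -0.001]
contact_force: [-0.2, -1.0, 0.5]
opening: 0.575
finger_force: 0.0
```

send_rows(motion=[{"x": -2.3,"y": -4,"z": 0,"rx": 0,"ry": 0,"rz": 0,"jaw": 5},{"x": -2.3,"y": -4,"z": 0,"rx": 0,"ry": 0,"rz": 0,"jaw": 5},{"x": -2.3,"y": -4,"z": 0,"rx": 0,"ry": 0,"rz": 0,"jaw": 5},{"x": -2.3,"y": -4,"z": 0,"rx": 0,"ry": 0,"rz": 0,"jaw": 5},{"x": -2.3,"y": -4,"z": 0,"rx": 0,"ry": 0,"rz": 0,"jaw": 5}])

```text
clock: 1.2
tool_pos: [0.4177, 0.3031, 0.2144]
eef_rot: [0.0, 1.0, -0.0, 0.0]
contact_force: [0.9, 0.7, 0.1]
opening: 0.567
finger_force: 0.0
```

send_rows(motion=[{"x": -2.3,"y": -4,"z": 0,"rx": 0,"ry": 0,"rz": 0,"jaw": 5},{"x": -2.3,"y": -4,"z": 0,"rx": 0,"ry": 0,"rz": 0,"jaw": 5},{"x": -2.3,"y": -4,"z": 0,"rx": 0,"ry": 0,"rz": 0,"jaw": 5},{"x": -2,"y": -3,"z": 0,"rx": 0,"ry": 0,"rz": 0,"jaw": 5},{"x": 0,"y": 0,"z": 0,"rx": 0,"ry": 0,"rz": 0,"jaw": 5}])

```text
clock: 1.7
tool_pos: [0.5089, 0.1481, 0.2139]
eef_rot: [0.006, 1.0, -0.002, 0.001]
contact_force: [-0.7, -0.5, -0.2]
opening: 0.567
finger_force: 0.0
```

send_rows(motion=[{"x": -2,"y": -3.7,"z": 0,"rx": 0,"ry": 0,"rz": 0,"jaw": 5},{"x": -1.9,"y": -3.7,"z": 0,"rx": 0,"ry": 0,"rz": 0,"jaw": 5},{"x": 0,"y": 0,"z": 2,"rx": 0,"ry": 0,"rz": 0,"jaw": 5},{"x": 0,"y": 0,"z": 0,"rx": 0,"ry": 0,"rz": 0,"jaw": 5},{"x": 0,"y": 0,"z": 0,"rx": 0,"ry": 0,"rz": 0,"jaw": 5}])

```text
clock: 2.2
tool_pos: [0.544, 0.0825, 0.1944]
eef_rot: [-0.001, 1.0, 0.001, -0.001]
contact_force: [-0.5, 0.2, -0.1]
opening: 0.565
finger_force: 0.0
```

```bash
python3 - <<'E'
from m import *
s=snap('side','s1.png');t=get_state();print(t['tool_pos'],t['eef_rot'],t['contact_force'])
print('knob px',proj(s,[.548,.0745,.119]),'tcp px',proj(s,t['tool_pos']))
a=cv2.resize(s['img'][90:220,220:360],None,fx=4,fy=4);cv2.imwrite('pics/s1c.png',a[...,::-1])
E
```

```text
[0.54434989 0.08284879 0.19488223] [-1.03486841e-03  9.99999239e-01  6.69253041e-04 -6.26675627e-05] [ 0.24011747 -0.06891382  0.62288252]
knob px [298.81320639 161.41113519] tcp px [295.41533459 139.29074792]
```

View pics/s1c.png

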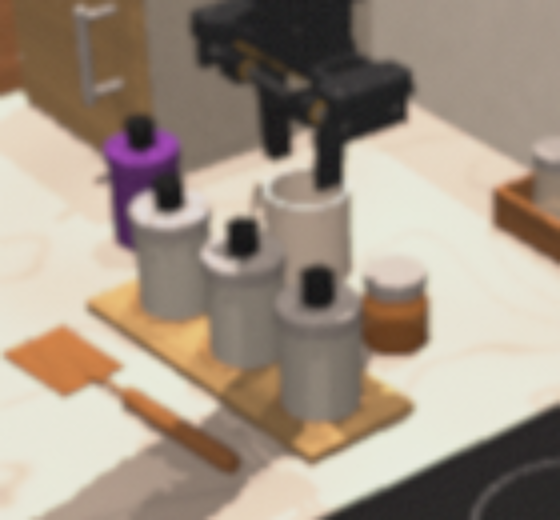

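send_rows(motion=[{"x": -0.4,"y": -0.8,"z": 0,"rx": 0,"ry": 0,"rz": 0,"jaw": 5},{"x": 0,"y": 0,"z": 2,"rx": 0,"ry": 0,"rz": 0,"jaw": 5},{"x": 0,"y": 0,"z": 2,"rx": 0,"ry": 0,"rz": 0,"jaw": 5},{"x": 0,"y": 0,"z": 2,"rx": 0,"ry": 0,"rz": 0,"jaw": 5},{"x": 0,"y": 0,"z": 0,"rx": 0,"ry": 0,"rz": 0,"jaw": 5}])

```text
clock: 2.75
tool_pos: [0.5475, 0.0726, 0.1329]
eef_rot: [-0.0, 1.0, -0.0, -0.002]
contact_force: [-1.2, 0.2, -0.1]
opening: 0.57
finger_force: 0.0
```

send_rows(motion=[{"x": 0,"y": 0,"z": 0.6,"rx": 0,"ry": 0,"rz": 0,"jaw": 5},{"x": 0,"y": 0,"z": 0.6,"rx": 0,"ry": 0,"rz": 0,"jaw": 5},{"x": 0,"y": 0,"z": 0,"rx": 0,"ry": 0,"rz": 0,"jaw": 5},{"x": 0,"y": 0,"z": 0,"rx": 0,"ry": 0,"rz": 0,"jaw": 5},{"x": 0,"y": 0,"z": 0,"rx": 0,"ry": 0,"rz": 0,"jaw": 5}])

```text
clock: 3.25
tool_pos: [0.5492, 0.0729, 0.1229]
eef_rot: [0.0, 1.0, 0.0, 0.0]
contact_force: [0.7, 0.9, 1.0]
opening: 0.569
finger_force: 0.0
```

```bash
python3 - <<'E'
from m import *
s=snap('side','s2.png');T=snap('top');t=get_state();print(t['tool_pos'],t['eef_rot'],t['contact_force'])
a=np.hstack([cv2.resize(s['img'][100:220,230:330],None,fx=4,fy=4),cv2.resize(T['img'][150:230,240:340],None,fx=4,fy=6)]);cv2.imwrite('pics/s2c.png',a[...,::-1])
E
```

```text
[0.54906496 0.07285329 0.12276946] [3.70739866e-04 9.99999873e-01 8.07875319e-05 3.31004901e-04] [ 0.53559301 -0.12379592  0.18878787]
```

View pics/s2c.png

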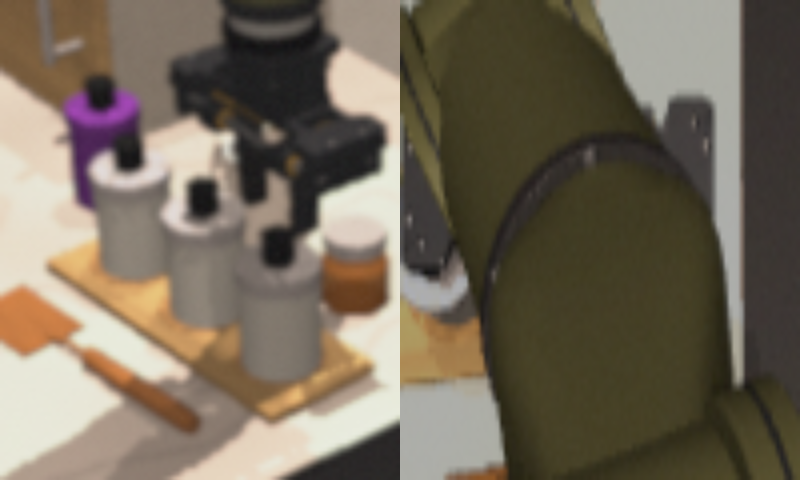

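The side crop shows the fingertips at about side pixel (293,149) and (305,156), higher than the knob at (299,161). I'd expect them beside it, so I check before closing.

```bash
python3 - <<'E'
from m import *
s=snap('side');T=snap('top');t=get_state();x,y,z=t['tool_pos']
def mark(im,cam,x0,y0,f,pts):
    for P,c in pts:
        u=proj(cam,P); cv2.drawMarker(im,(int((u[0]-x0+.5)*f),int((u[1]-y0+.5)*f)),c,cv2.MARKER_CROSS,10,1)
pts=[((x,y+.03,z-.011),(255,0,0)),((x,y-.03,z-.011),(255,0,0)),((x,y,z),(0,255,0)),((x,y+.0935,z+.053),(0,0,255)),((x,y-.0935,z+.053),(0,0,255)),((.548,.0745,.132),(255,255,0))]
a=cv2.resize(s['img'][100:200,245:345],None,fx=4,fy=4); mark(a,s,245,100,4,pts)
b=cv2.resize(T['img'][140:240,235:335],None,fx=4,fy=4); mark(b,T,235,140,4,pts)
cv2.imwrite('pics/s3.png',np.hstack([a,b])[...,::-1])
E
```

```text
(no output)
```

View pics/s3.png

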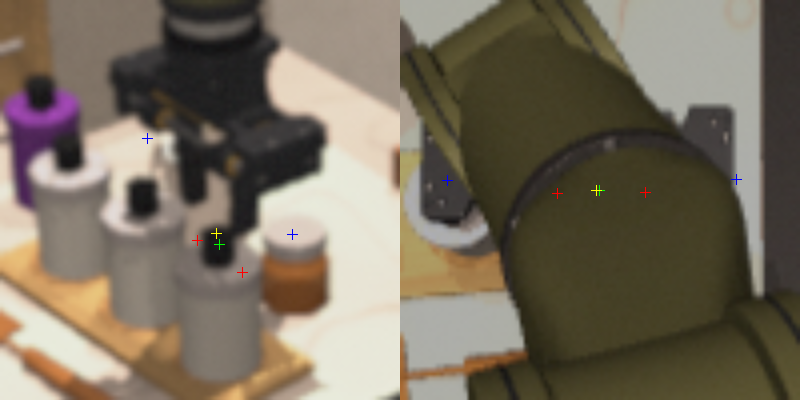

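The markers agree in the top view, but in the side view the fingertips look about 30 mm higher than the pose implies. Closing gently on the knob is a safe test, because the opening and pad force will show whether it is between the pads.

send_rows(motion=[{"x": 0,"y": 0,"z": 0,"rx": 0,"ry": 0,"rz": 0,"jaw": 3.5},{"x": 0,"y": 0,"z": 0,"rx": 0,"ry": 0,"rz": 0,"jaw": 3},{"x": 0,"y": 0,"z": 0,"rx": 0,"ry": 0,"rz": 0,"jaw": 2.4},{"x": 0,"y": 0,"z": 0,"rx": 0,"ry": 0,"rz": 0,"jaw": 2.2},{"x": 0,"y": 0,"z": 0,"rx": 0,"ry": 0,"rz": 0,"jaw": 2}], grip_force=10)

```text
clock: 3.95
tool_pos: [0.5488, 0.0728, 0.1224]
eef_rot: [0.0, 1.0, 0.0, -0.0]
contact_force: [0.9, -0.8, 0.3]
opening: 0.228
finger_force: 0.0
```

send_rows(motion=[{"x": 0,"y": 0,"z": 0,"rx": 0,"ry": 0,"rz": 0,"jaw": 2},{"x": 0,"y": 0,"z": 0,"rx": 0,"ry": 0,"rz": 0,"jaw": 2},{"x": 0,"y": 0,"z": 0,"rx": 0,"ry": 0,"rz": 0,"jaw": 2},{"x": 0,"y": 0,"z": 0,"rx": 0,"ry": 0,"rz": 0,"jaw": 2},{"x": 0,"y": 0,"z": 0,"rx": 0,"ry": 0,"rz": 0,"jaw": 2}])

```text
clock: 4.45
tool_pos: [0.5488, 0.0728, 0.1224]
eef_rot: [0.0, 1.0, 0.0, 0.0]
contact_force: [-0.5, -0.7, -0.3]
opening: 0.228
finger_force: 0.0
```

The jaws closed to 20 mm with no pad force, so the true jaw position differs from the reported pose. I'll measure the offset from the images, starting with the start-pose top view where the gripper was visible.

```bash
python3 - <<'E'
from m import *
s=snap('side');T=snap('top');t=get_state();x,y,z=t['tool_pos'];print(x,y,z)
t0=cv2.imread('pics/top0.png')[...,::-1].copy()
def mark(im,cam,x0,y0,f,pts):
    for P,c in pts:
        u=proj(cam,P); print(np.round(u,1)); cv2.drawMarker(im,(int((u[0]-x0+.5)*f),int((u[1]-y0+.5)*f)),c,cv2.MARKER_CROSS,10,1)
a=cv2.resize(t0[255:355,0:100],None,fx=4,fy=4,interpolation=cv2.INTER_CUBIC)
d=np.array([.427,.904,0]);c=np.array([.267,.5645,.214]);
mark(a,T,0,255,4,[(c+.05*d-[0,0,.011],(255,0,0)),(c-.05*d-[0,0,.011],(255,0,0)),(c+.0935*d+[0,0,.053],(0,0,255)),(c-.0935*d+[0,0,.053],(0,0,255)),(c,(0,255,0))])
b=cv2.resize(s['img'][100:200,245:345],None,fx=4,fy=4,interpolation=cv2.INTER_CUBIC)
mark(b,s,245,100,4,[((x,y,z-.011),(255,0,0)),((x,y,z+.053),(0,0,255)),((x,y,z),(0,255,0))])
cv2.imwrite('pics/s4.png',np.hstack([a,b])[...,::-1])
E
```

```text
0.5488200855861151 0.0728083646501117 0.12240504726371362
[ 60.  289.8]
[ 96.4 307.5]
[ 24.6 285.2]
[ 97.4 320.6]
[ 75.4 299.3]
[299.4 163.6]
[298.8 145.7]
[299.3 160.6]
```

View pics/s4.png

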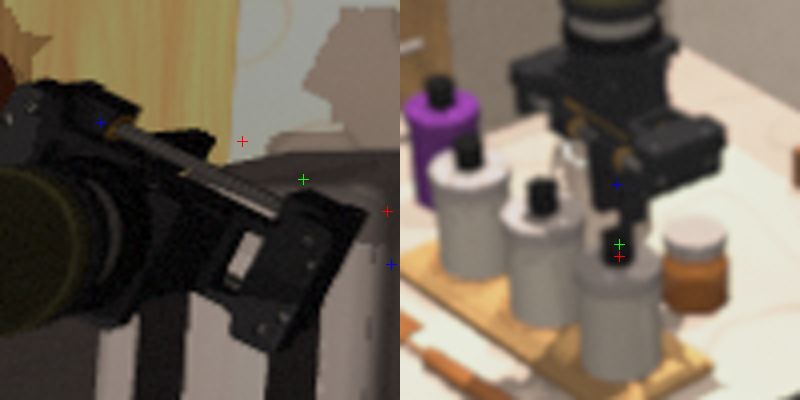

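Both views point to the same offset. In the start-pose top view the tips lie about 8 px left of prediction, and in the side view about 8.5 px above it. That means the tips are really about 30 mm higher than reported, with no sideways offset. I reopen and go down in small steps, watching the force.

send_rows(motion=[{"x": 0,"y": 0,"z": 0,"rx": 0,"ry": 0,"rz": 0,"jaw": 5},{"x": 0,"y": 0,"z": 0,"rx": 0,"ry": 0,"rz": 0,"jaw": 5},{"x": 0,"y": 0,"z": 0,"rx": 0,"ry": 0,"rz": 0,"jaw": 5},{"x": 0,"y": 0,"z": 0,"rx": 0,"ry": 0,"rz": 0,"jaw": 5},{"x": 0,"y": 0,"z": 0.3,"rx": 0,"ry": 0,"rz": 0,"jaw": 5}])

```text
clock: 5.05
tool_pos: [0.5491, 0.0729, 0.1196]
eef_rot: [0.0, 1.0, 0.0, 0.0]
contact_force: [-0.8, 0.3, -0.5]
opening: 0.566
finger_force: 0.0
```

send_rows(motion=[{"x": 0,"y": 0,"z": 0.3,"rx": 0,"ry": 0,"rz": 0,"jaw": 5},{"x": 0,"y": 0,"z": 0.3,"rx": 0,"ry": 0,"rz": 0,"jaw": 5},{"x": 0,"y": 0,"z": 0.3,"rx": 0,"ry": 0,"rz": 0,"jaw": 5},{"x": 0,"y": 0,"z": 0,"rx": 0,"ry": 0,"rz": 0,"jaw": 5},{"x": 0,"y": 0,"z": 0,"rx": 0,"ry": 0,"rz": 0,"jaw": 5}])

```text
clock: 5.55
tool_pos: [0.5488, 0.0728, 0.1103]
eef_rot: [0.0, 1.0, 0.0, -0.0]
contact_force: [-0.0, 0.6, 0.5]
opening: 0.568
finger_force: 0.0
```

```bash
python3 - <<'E'
from m import *
s=snap('side');t=get_state();print(t['tool_pos'],t['contact_force'],t['moment'],t['opening'])
a=cv2.resize(s['img'][100:200,245:345],None,fx=6,fy=6,interpolation=cv2.INTER_CUBIC)
cv2.imwrite('pics/s5.png',a[...,::-1])
E
```

```text
[0.54887051 0.07284284 0.11039855] [ 0.46615924  0.61854773 -0.09089686] [-0.00825166 -0.01574878  0.01910864] 0.5674748689072053
```

View pics/s5.png

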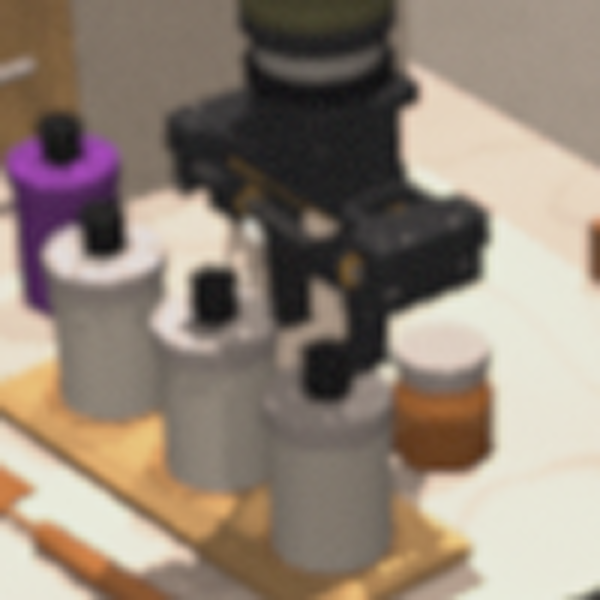

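The side crop shows the open fingers straddling the knob column, at crop (290,320) and (366,372) with the knob at (327,370). The tips are still about 14 mm above the knob's mid height, so I continue down.

send_rows(motion=[{"x": 0,"y": 0,"z": 0.3,"rx": 0,"ry": 0,"rz": 0,"jaw": 5},{"x": 0,"y": 0,"z": 0.3,"rx": 0,"ry": 0,"rz": 0,"jaw": 5},{"x": 0,"y": 0,"z": 0.3,"rx": 0,"ry": 0,"rz": 0,"jaw": 5},{"x": 0,"y": 0,"z": 0,"rx": 0,"ry": 0,"rz": 0,"jaw": 5},{"x": 0,"y": 0,"z": 0,"rx": 0,"ry": 0,"rz": 0,"jaw": 5}])

```text
clock: 6.1
tool_pos: [0.5488, 0.0728, 0.1013]
eef_rot: [0.0, 1.0, -0.0, -0.0]
contact_force: [-0.6, -1.0, 0.4]
opening: 0.566
finger_force: 0.0
```

send_rows(motion=[{"x": 0,"y": 0,"z": 0.3,"rx": 0,"ry": 0,"rz": 0,"jaw": 5},{"x": 0,"y": 0,"z": 0.3,"rx": 0,"ry": 0,"rz": 0,"jaw": 5},{"x": 0,"y": 0,"z": 0.3,"rx": 0,"ry": 0,"rz": 0,"jaw": 5},{"x": 0,"y": 0,"z": 0,"rx": 0,"ry": 0,"rz": 0,"jaw": 5},{"x": 0,"y": 0,"z": 0,"rx": 0,"ry": 0,"rz": 0,"jaw": 5}])

```text
clock: 6.6
tool_pos: [0.5488, 0.0728, 0.0923]
eef_rot: [0.0, 1.0, 0.0, -0.0]
contact_force: [0.3, 1.1, 0.2]
opening: 0.568
finger_force: 0.0
```

send_rows(motion=[{"x": 0,"y": 0,"z": 0,"rx": 0,"ry": 0,"rz": 0,"jaw": 3.5},{"x": 0,"y": 0,"z": 0,"rx": 0,"ry": 0,"rz": 0,"jaw": 3},{"x": 0,"y": 0,"z": 0,"rx": 0,"ry": 0,"rz": 0,"jaw": 2.4},{"x": 0,"y": 0,"z": 0,"rx": 0,"ry": 0,"rz": 0,"jaw": 2.2},{"x": 0,"y": 0,"z": 0,"rx": 0,"ry": 0,"rz": 0,"jaw": 2}])

```text
clock: 7.1
tool_pos: [0.549, 0.0733, 0.0925]
eef_rot: [0.0, 1.0, 0.0, 0.0]
contact_force: [-0.2, 1.6, 0.3]
opening: 0.317
finger_force: 10.0
```

The knob is gripped: 27.9 mm opening and 10 N on the pads. I firm the grip and lift 4 cm.

send_rows(motion=[{"x": 0,"y": 0,"z": 0,"rx": 0,"ry": 0,"rz": 0,"jaw": 2},{"x": 0,"y": 0,"z": 0,"rx": 0,"ry": 0,"rz": 0,"jaw": 2},{"x": 0,"y": 0,"z": -0.4,"rx": 0,"ry": 0,"rz": 0,"jaw": 2},{"x": 0,"y": 0,"z": -0.6,"rx": 0,"ry": 0,"rz": 0,"jaw": 2},{"x": 0,"y": 0,"z": -0.8,"rx": 0,"ry": 0,"rz": 0,"jaw": 2}], grip_force=30)

```text
clock: 7.6
tool_pos: [0.5483, 0.0721, 0.1105]
eef_rot: [0.001, 1.0, -0.0, -0.001]
contact_force: [-0.6, 0.2, -2.3]
opening: 0.306
finger_force: 30.0
```

send_rows(motion=[{"x": 0,"y": 0,"z": -0.8,"rx": 0,"ry": 0,"rz": 0,"jaw": 2},{"x": 0,"y": 0,"z": -0.8,"rx": 0,"ry": 0,"rz": 0,"jaw": 2},{"x": 0,"y": 0,"z": -0.6,"rx": 0,"ry": 0,"rz": 0,"jaw": 2},{"x": 0,"y": 0,"z": 0,"rx": 0,"ry": 0,"rz": 0,"jaw": 2},{"x": 0,"y": 0,"z": 0,"rx": 0,"ry": 0,"rz": 0,"jaw": 2}])

```text
clock: 8.1
tool_pos: [0.5488, 0.0728, 0.1325]
eef_rot: [0.0, 1.0, 0.0, 0.0]
contact_force: [-0.6, 0.7, -2.2]
opening: 0.307
finger_force: 30.0
```

send_rows(motion=[{"x": 0,"y": 0,"z": 0,"rx": 0,"ry": 0,"rz": 0,"jaw": 2},{"x": 0,"y": 0,"z": 0,"rx": 0,"ry": 0,"rz": 0,"jaw": 2},{"x": 0,"y": 0,"z": 0,"rx": 0,"ry": 0,"rz": 0,"jaw": 2},{"x": 0,"y": 0,"z": 0,"rx": 0,"ry": 0,"rz": 0,"jaw": 2},{"x": 0,"y": 0,"z": 0,"rx": 0,"ry": 0,"rz": 0,"jaw": 2}])

```text
clock: 8.6
tool_pos: [0.5488, 0.0728, 0.1323]
eef_rot: [0.0, 1.0, 0.0, -0.0]
contact_force: [0.4, -0.6, -2.7]
opening: 0.309
finger_force: 30.0
```

```bash
python3 - <<'E'
from m import *
s=snap('side')
for i in range(4):
    t=get_state();print(np.round(t['tool_pos'],4),np.round(t['contact_force'],2),np.round(t['joint_torque'],2),t['opening'])
    if i<3: snap('top')
a=cv2.resize(s['img'][90:200,235:335],None,fx=5,fy=5,interpolation=cv2.INTER_CUBIC)
cv2.imwrite('pics/s6.png',a[...,::-1])
E
```

```text
[0.5488 0.0728 0.1323] [-0.83 -0.   -2.21] [-0.000e+00 -5.036e+01 -2.970e+00 -1.109e+01 -1.000e-02  7.000e-02
 -0.000e+00] 0.3105013981325864
[0.5488 0.0728 0.1324] [-0.42  0.21 -2.65] [-0.000e+00 -5.037e+01 -2.970e+00 -1.109e+01 -1.000e-02  7.000e-02
 -0.000e+00] 0.30741468805441285
[0.5488 0.0728 0.1324] [-0.07 -0.18 -0.93] [-0.000e+00 -5.037e+01 -2.970e+00 -1.109e+01 -1.000e-02  7.000e-02
 -0.000e+00] 0.30662422164589553
[0.5489 0.0728 0.1324] [ 0.08 -0.92 -2.46] [-0.000e+00 -5.037e+01 -2.970e+00 -1.109e+01 -1.000e-02  7.000e-02
 -0.000e+00] 0.3017434424922276
```

View pics/s6.png

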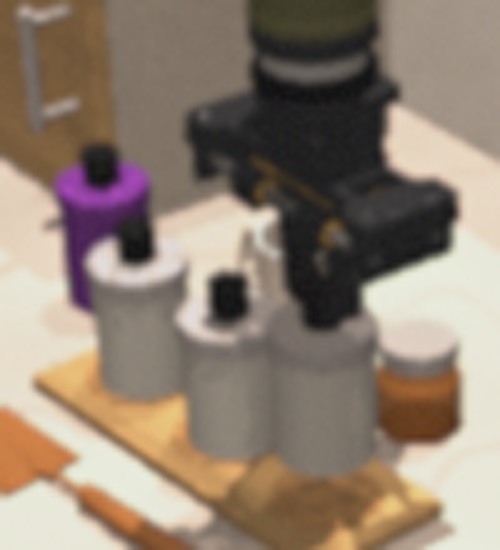

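The side crop shows the place_1 tin hanging upright, clear of the tray. The load is about 2.2 N, so it's a light one. I set it back.

send_rows(motion=[{"x": 0,"y": 0,"z": 0.6,"rx": 0,"ry": 0,"rz": 0,"jaw": 2},{"x": 0,"y": 0,"z": 1,"rx": 0,"ry": 0,"rz": 0,"jaw": 2},{"x": 0,"y": 0,"z": 1,"rx": 0,"ry": 0,"rz": 0,"jaw": 2},{"x": 0,"y": 0,"z": 0.8,"rx": 0,"ry": 0,"rz": 0,"jaw": 2},{"x": 0,"y": 0,"z": 0.3,"rx": 0,"ry": 0,"rz": 0,"jaw": 2}])

```text
clock: 9.3
tool_pos: [0.548, 0.0727, 0.094]
eef_rot: [0.0, 1.0, -0.0, -0.001]
contact_force: [-0.0, 0.6, -2.5]
opening: 0.31
finger_force: 30.0
```

send_rows(motion=[{"x": 0,"y": 0,"z": 0.1,"rx": 0,"ry": 0,"rz": 0,"jaw": 2},{"x": 0,"y": 0,"z": 0.1,"rx": 0,"ry": 0,"rz": 0,"jaw": 2},{"x": 0,"y": 0,"z": 0.1,"rx": 0,"ry": 0,"rz": 0,"jaw": 2},{"x": 0,"y": 0,"z": 0,"rx": 0,"ry": 0,"rz": 0,"jaw": 2},{"x": 0,"y": 0,"z": 0,"rx": 0,"ry": 0,"rz": 0,"jaw": 2}])

```text
clock: 9.8
tool_pos: [0.549, 0.0728, 0.0926]
eef_rot: [0.0, 1.0, 0.0, 0.0]
contact_force: [0.7, -0.4, -1.5]
opening: 0.306
finger_force: 30.0
```

send_rows(motion=[{"x": 0,"y": 0,"z": 0.1,"rx": 0,"ry": 0,"rz": 0,"jaw": 2},{"x": 0,"y": 0,"z": 0,"rx": 0,"ry": 0,"rz": 0,"jaw": 2},{"x": 0,"y": 0,"z": 0,"rx": 0,"ry": 0,"rz": 0,"jaw": 3.2},{"x": 0,"y": 0,"z": 0,"rx": 0,"ry": 0,"rz": 0,"jaw": 4},{"x": 0,"y": 0,"z": 0,"rx": 0,"ry": 0,"rz": 0,"jaw": 5}])

```text
clock: 10.3
tool_pos: [0.5489, 0.0727, 0.0914]
eef_rot: [0.0, 1.0, 0.0, 0.0]
contact_force: [-0.2, -0.5, 0.1]
opening: 0.519
finger_force: 0.0
```

send_rows(motion=[{"x": 0,"y": 0,"z": 0,"rx": 0,"ry": 0,"rz": 0,"jaw": 5},{"x": 0,"y": 0,"z": -0.5,"rx": 0,"ry": 0,"rz": 0,"jaw": 5},{"x": 0,"y": 0,"z": -1.5,"rx": 0,"ry": 0,"rz": 0,"jaw": 5},{"x": 0,"y": 0,"z": -2,"rx": 0,"ry": 0,"rz": 0,"jaw": 5},{"x": 0,"y": 0,"z": -1,"rx": 0,"ry": 0,"rz": 0,"jaw": 5}])

```text
clock: 10.8
tool_pos: [0.5496, 0.073, 0.143]
eef_rot: [0.0, 1.0, 0.0, 0.001]
contact_force: [-0.4, 0.5, -0.6]
opening: 0.57
finger_force: 0.0
```

send_rows(motion=[{"x": 0,"y": 0,"z": 0,"rx": 0,"ry": 0,"rz": 0,"jaw": 5},{"x": 0.2,"y": 3.3,"z": 0,"rx": 0,"ry": 0,"rz": 0,"jaw": 5},{"x": 0.2,"y": 4,"z": 0,"rx": 0,"ry": 0,"rz": 0,"jaw": 5},{"x": 0,"y": 2.5,"z": 0,"rx": 0,"ry": 0,"rz": 0,"jaw": 5},{"x": 0,"y": 0,"z": 0,"rx": 0,"ry": 0,"rz": 0,"jaw": 5}])

```text
clock: 11.3
tool_pos: [0.5439, 0.1765, 0.1409]
eef_rot: [-0.003, 1.0, 0.002, -0.0]
contact_force: [-0.9, -0.8, -0.5]
opening: 0.57
finger_force: 0.0
```

```bash
python3 - <<'E'
from m import *
S=snap('side')
t=get_state();print(np.round(t['tool_pos'],4),np.round(t['eef_rot'],4),np.round(t['contact_force'],2))
for p,st in blobs(S,252,312,130,172): print(p,st,np.round(onz(S,p,.12),4))
E
```

```text
[0.5441 0.1729 0.1407] [-1.6e-03  1.0e+00  4.0e-04 -5.0e-04] [ 0.41 -0.22 -0.69]
[284.7, 134.3] [30, 0, 6, 10, 45] [0.6125 0.244  0.12  ]
[261.6, 137.3] [6, 3, 8, 10, 51] [0.5402 0.2759 0.12  ]
[280.4, 149.4] [25, 16, 7, 8, 47] [0.5441 0.1698 0.12  ]
[299.2, 161.4] [44, 28, 7, 8, 49] [0.548  0.0725 0.12  ]
```

Tin 1 is back: its knob pixel (299.2,161.4) is unchanged. I go down on tin 2 and grip it.

send_rows(motion=[{"x": 0,"y": 0,"z": 0.8,"rx": 0,"ry": 0,"rz": 0,"jaw": 5},{"x": 0,"y": 0,"z": 0.8,"rx": 0,"ry": 0,"rz": 0,"jaw": 5},{"x": 0,"y": 0,"z": 0.8,"rx": 0,"ry": 0,"rz": 0,"jaw": 5},{"x": 0,"y": 0,"z": 0,"rx": 0,"ry": 0,"rz": 0,"jaw": 5},{"x": 0,"y": 0,"z": 0,"rx": 0,"ry": 0,"rz": 0,"jaw": 5}])

```text
clock: 11.85
tool_pos: [0.5448, 0.1702, 0.117]
eef_rot: [0.001, 1.0, -0.0, -0.0]
contact_force: [1.2, -0.8, -0.3]
opening: 0.566
finger_force: 0.0
```

send_rows(motion=[{"x": 0,"y": 0,"z": 0.8,"rx": 0,"ry": 0,"rz": 0,"jaw": 5},{"x": 0,"y": 0,"z": 0.8,"rx": 0,"ry": 0,"rz": 0,"jaw": 5},{"x": 0,"y": 0,"z": 0.8,"rx": 0,"ry": 0,"rz": 0,"jaw": 5},{"x": 0,"y": 0,"z": 0,"rx": 0,"ry": 0,"rz": 0,"jaw": 5},{"x": 0,"y": 0,"z": 0,"rx": 0,"ry": 0,"rz": 0,"jaw": 5}])

```text
clock: 12.35
tool_pos: [0.5447, 0.1708, 0.0931]
eef_rot: [0.0, 1.0, -0.0, -0.0]
contact_force: [0.3, 0.1, 0.5]
opening: 0.567
finger_force: 0.0
```

send_rows(motion=[{"x": 0,"y": 0,"z": 0,"rx": 0,"ry": 0,"rz": 0,"jaw": 3.5},{"x": 0,"y": 0,"z": 0,"rx": 0,"ry": 0,"rz": 0,"jaw": 3},{"x": 0,"y": 0,"z": 0,"rx": 0,"ry": 0,"rz": 0,"jaw": 2.4},{"x": 0,"y": 0,"z": 0,"rx": 0,"ry": 0,"rz": 0,"jaw": 2.2},{"x": 0,"y": 0,"z": 0,"rx": 0,"ry": 0,"rz": 0,"jaw": 2}], grip_force=10)

```text
clock: 12.85
tool_pos: [0.5453, 0.172, 0.0939]
eef_rot: [0.0, 1.0, 0.001, 0.001]
contact_force: [-0.5, 2.6, 2.0]
opening: 0.318
finger_force: 10.0
```

send_rows(motion=[{"x": 0,"y": 0.1,"z": 0,"rx": 0,"ry": 0,"rz": 0,"jaw": 2},{"x": 0,"y": 0,"z": 0,"rx": 0,"ry": 0,"rz": 0,"jaw": 2},{"x": 0,"y": 0,"z": -0.4,"rx": 0,"ry": 0,"rz": 0,"jaw": 2},{"x": 0,"y": 0,"z": -0.6,"rx": 0,"ry": 0,"rz": 0,"jaw": 2},{"x": 0,"y": 0,"z": -0.8,"rx": 0,"ry": 0,"rz": 0,"jaw": 2}], grip_force=30)

```text
clock: 13.35
tool_pos: [0.544, 0.1704, 0.111]
eef_rot: [0.001, 1.0, -0.001, -0.001]
contact_force: [0.0, 0.5, -4.8]
opening: 0.305
finger_force: 29.9
```

send_rows(motion=[{"x": 0,"y": 0,"z": -0.8,"rx": 0,"ry": 0,"rz": 0,"jaw": 2},{"x": 0,"y": 0,"z": -0.8,"rx": 0,"ry": 0,"rz": 0,"jaw": 2},{"x": 0,"y": 0,"z": -0.6,"rx": 0,"ry": 0,"rz": 0,"jaw": 2},{"x": 0,"y": 0,"z": 0,"rx": 0,"ry": 0,"rz": 0,"jaw": 2},{"x": 0,"y": 0,"z": 0,"rx": 0,"ry": 0,"rz": 0,"jaw": 2}])

```text
clock: 13.85
tool_pos: [0.5449, 0.1717, 0.1336]
eef_rot: [0.0, 1.0, 0.0, 0.0]
contact_force: [-0.5, -0.7, -4.3]
opening: 0.308
finger_force: 29.9
```

send_rows(motion=[{"x": 0,"y": 0,"z": 0,"rx": 0,"ry": 0,"rz": 0,"jaw": 2},{"x": 0,"y": 0,"z": 0,"rx": 0,"ry": 0,"rz": 0,"jaw": 2},{"x": 0,"y": 0,"z": 0,"rx": 0,"ry": 0,"rz": 0,"jaw": 2},{"x": 0,"y": 0,"z": 0,"rx": 0,"ry": 0,"rz": 0,"jaw": 2},{"x": 0,"y": 0,"z": 0,"rx": 0,"ry": 0,"rz": 0,"jaw": 2}])

```text
clock: 14.35
tool_pos: [0.5449, 0.1718, 0.1333]
eef_rot: [0.0, 1.0, 0.0, -0.0]
contact_force: [0.7, -0.7, -4.0]
opening: 0.309
finger_force: 29.9
```

```bash
cat > w.py <<'E'
from m import *
F=[]
for i in range(6):
    s=snap('side');t=get_state();F.append(t['contact_force'])
print(np.round(t['tool_pos'],4),'F',np.round(np.mean(F,0),2),np.round(np.array(F)[:,2],1),np.round(t['joint_torque'],2))
E
python3 w.py
```

```text
[0.5449 0.1718 0.1334] F [-0.32 -0.33 -4.45] [-4.4 -4.8 -4.2 -4.  -4.9 -4.3] [-0.000e+00 -5.295e+01 -3.040e+00 -1.212e+01 -2.000e-02  6.000e-02
 -0.000e+00]
```

Tin 2 weighs about 4.45 N against about 2.2 N for tin 1. I set it back and heft tin 3 as well.

send_rows(motion=[{"x": 0,"y": 0,"z": 0.6,"rx": 0,"ry": 0,"rz": 0,"jaw": 2},{"x": 0,"y": 0,"z": 1,"rx": 0,"ry": 0,"rz": 0,"jaw": 2},{"x": 0,"y": 0,"z": 1,"rx": 0,"ry": 0,"rz": 0,"jaw": 2},{"x": 0,"y": 0,"z": 0.8,"rx": 0,"ry": 0,"rz": 0,"jaw": 2},{"x": 0,"y": 0,"z": 0.3,"rx": 0,"ry": 0,"rz": 0,"jaw": 2}])

```text
clock: 15.15
tool_pos: [0.5441, 0.1715, 0.0949]
eef_rot: [0.0, 1.0, -0.0, -0.001]
contact_force: [-0.2, -0.0, -5.3]
opening: 0.303
finger_force: 29.9
```

send_rows(motion=[{"x": 0,"y": 0,"z": 0.1,"rx": 0,"ry": 0,"rz": 0,"jaw": 2},{"x": 0,"y": 0,"z": 0.1,"rx": 0,"ry": 0,"rz": 0,"jaw": 2},{"x": 0,"y": 0,"z": 0.1,"rx": 0,"ry": 0,"rz": 0,"jaw": 2},{"x": 0,"y": 0,"z": 0.1,"rx": 0,"ry": 0,"rz": 0,"jaw": 2},{"x": 0,"y": 0,"z": 0,"rx": 0,"ry": 0,"rz": 0,"jaw": 2}])

```text
clock: 15.65
tool_pos: [0.5457, 0.1725, 0.0937]
eef_rot: [0.0, 1.0, 0.001, 0.001]
contact_force: [-0.7, 1.3, 4.2]
opening: 0.307
finger_force: 29.9
```

send_rows(motion=[{"x": 0,"y": 0,"z": 0,"rx": 0,"ry": 0,"rz": 0,"jaw": 3.2},{"x": 0,"y": 0,"z": 0,"rx": 0,"ry": 0,"rz": 0,"jaw": 4},{"x": 0,"y": 0,"z": 0,"rx": 0,"ry": 0,"rz": 0,"jaw": 5},{"x": 0,"y": 0,"z": 0,"rx": 0,"ry": 0,"rz": 0,"jaw": 5},{"x": 0,"y": 0,"z": 0,"rx": 0,"ry": 0,"rz": 0,"jaw": 5}])

```text
clock: 16.15
tool_pos: [0.545, 0.1716, 0.0923]
eef_rot: [0.0, 1.0, -0.0, -0.0]
contact_force: [0.2, -0.1, -0.4]
opening: 0.563
finger_force: 0.0
```

send_rows(motion=[{"x": 0,"y": 0,"z": -0.5,"rx": 0,"ry": 0,"rz": 0,"jaw": 5},{"x": 0,"y": 0,"z": -1.5,"rx": 0,"ry": 0,"rz": 0,"jaw": 5},{"x": 0,"y": 0,"z": -2,"rx": 0,"ry": 0,"rz": 0,"jaw": 5},{"x": 0,"y": 0,"z": -1,"rx": 0,"ry": 0,"rz": 0,"jaw": 5},{"x": 0,"y": 0,"z": 0,"rx": 0,"ry": 0,"rz": 0,"jaw": 5}])

```text
clock: 16.65
tool_pos: [0.5459, 0.1722, 0.1439]
eef_rot: [0.0, 1.0, 0.001, 0.001]
contact_force: [-0.4, -0.2, 0.0]
opening: 0.565
finger_force: 0.0
```

send_rows(motion=[{"x": 0.2,"y": 3.4,"z": 0,"rx": 0,"ry": 0,"rz": 0,"jaw": 5},{"x": 0.3,"y": 4,"z": 0,"rx": 0,"ry": 0,"rz": 0,"jaw": 5},{"x": 0,"y": 3,"z": 0,"rx": 0,"ry": 0,"rz": 0,"jaw": 5},{"x": 0,"y": 0,"z": 0,"rx": 0,"ry": 0,"rz": 0,"jaw": 5},{"x": 0,"y": 0,"z": 0,"rx": 0,"ry": 0,"rz": 0,"jaw": 5}])

```text
clock: 17.15
tool_pos: [0.5393, 0.276, 0.1415]
eef_rot: [-0.0, 1.0, -0.001, -0.001]
contact_force: [-0.4, -0.6, 0.1]
opening: 0.571
finger_force: 0.0
```

```bash
python3 - <<'E'
from m import *
S=snap('side');snap('top');snap('top')
t=get_state();print(np.round(t['tool_pos'],4),np.round(t['eef_rot'],4))
for p,st in blobs(S,252,312,130,172): print(p,st,np.round(onz(S,p,.12),4))
E
```

```text
[0.5402 0.2737 0.1419] [ 1.4e-03  1.0e+00 -1.0e-03 -3.0e-04]
[261.5, 137.5] [6, 3, 8, 10, 55] [0.5392 0.2749 0.12  ]
[280.4, 149.1] [26, 16, 6, 7, 41] [0.5452 0.1714 0.12  ]
[299.2, 161.4] [44, 28, 7, 8, 48] [0.548  0.0725 0.12  ]
```

Tin 2 is back on its place. I go down on tin 3.

send_rows(motion=[{"x": 0,"y": 0.1,"z": 0.8,"rx": 0,"ry": 0,"rz": 0,"jaw": 5},{"x": 0,"y": 0,"z": 0.8,"rx": 0,"ry": 0,"rz": 0,"jaw": 5},{"x": 0,"y": 0,"z": 0.8,"rx": 0,"ry": 0,"rz": 0,"jaw": 5},{"x": 0,"y": 0,"z": 0,"rx": 0,"ry": 0,"rz": 0,"jaw": 5},{"x": 0,"y": 0,"z": 0,"rx": 0,"ry": 0,"rz": 0,"jaw": 5}])

```text
clock: 17.8
tool_pos: [0.5398, 0.2766, 0.118]
eef_rot: [0.0, 1.0, -0.0, -0.0]
contact_force: [0.9, 0.2, 0.4]
opening: 0.567
finger_force: 0.0
```

send_rows(motion=[{"x": 0,"y": 0,"z": 0.8,"rx": 0,"ry": 0,"rz": 0,"jaw": 5},{"x": 0,"y": 0,"z": 0.8,"rx": 0,"ry": 0,"rz": 0,"jaw": 5},{"x": 0,"y": 0,"z": 0.8,"rx": 0,"ry": 0,"rz": 0,"jaw": 5},{"x": 0,"y": 0,"z": 0,"rx": 0,"ry": 0,"rz": 0,"jaw": 5},{"x": 0,"y": 0,"z": 0,"rx": 0,"ry": 0,"rz": 0,"jaw": 5}])

```text
clock: 18.3
tool_pos: [0.5398, 0.2768, 0.0941]
eef_rot: [0.0, 1.0, -0.0, -0.0]
contact_force: [0.0, 0.1, -0.5]
opening: 0.563
finger_force: 0.0
```

send_rows(motion=[{"x": 0,"y": 0,"z": 0,"rx": 0,"ry": 0,"rz": 0,"jaw": 3.5},{"x": 0,"y": 0,"z": 0,"rx": 0,"ry": 0,"rz": 0,"jaw": 3},{"x": 0,"y": 0,"z": 0,"rx": 0,"ry": 0,"rz": 0,"jaw": 2.4},{"x": 0,"y": 0,"z": 0,"rx": 0,"ry": 0,"rz": 0,"jaw": 2.2},{"x": 0,"y": 0,"z": 0,"rx": 0,"ry": 0,"rz": 0,"jaw": 2}], grip_force=10)

```text
clock: 18.8
tool_pos: [0.5402, 0.2765, 0.0947]
eef_rot: [0.0, 1.0, -0.0, 0.0]
contact_force: [-0.3, -0.6, 2.3]
opening: 0.312
finger_force: 10.0
```

send_rows(motion=[{"x": 0,"y": 0,"z": 0,"rx": 0,"ry": 0,"rz": 0,"jaw": 2},{"x": 0,"y": 0,"z": 0,"rx": 0,"ry": 0,"rz": 0,"jaw": 2},{"x": 0,"y": 0,"z": -0.4,"rx": 0,"ry": 0,"rz": 0,"jaw": 2},{"x": 0,"y": 0,"z": -0.6,"rx": 0,"ry": 0,"rz": 0,"jaw": 2},{"x": 0,"y": 0,"z": -0.8,"rx": 0,"ry": 0,"rz": 0,"jaw": 2}], grip_force=30)

```text
clock: 19.3
tool_pos: [0.5396, 0.2769, 0.1125]
eef_rot: [0.0, 1.0, -0.0, -0.0]
contact_force: [-0.0, -0.6, -2.0]
opening: 0.304
finger_force: 30.0
```

send_rows(motion=[{"x": 0,"y": 0,"z": -0.8,"rx": 0,"ry": 0,"rz": 0,"jaw": 2},{"x": 0,"y": 0,"z": -0.8,"rx": 0,"ry": 0,"rz": 0,"jaw": 2},{"x": 0,"y": 0,"z": -0.6,"rx": 0,"ry": 0,"rz": 0,"jaw": 2},{"x": 0,"y": 0,"z": 0,"rx": 0,"ry": 0,"rz": 0,"jaw": 2},{"x": 0,"y": 0,"z": 0,"rx": 0,"ry": 0,"rz": 0,"jaw": 2}])

```text
clock: 19.8
tool_pos: [0.54, 0.2767, 0.1345]
eef_rot: [0.0, 1.0, 0.0, 0.0]
contact_force: [0.0, 0.5, -1.6]
opening: 0.307
finger_force: 30.0
```

send_rows(motion=[{"x": 0,"y": 0,"z": 0,"rx": 0,"ry": 0,"rz": 0,"jaw": 2},{"x": 0,"y": 0,"z": 0,"rx": 0,"ry": 0,"rz": 0,"jaw": 2},{"x": 0,"y": 0,"z": 0,"rx": 0,"ry": 0,"rz": 0,"jaw": 2},{"x": 0,"y": 0,"z": 0,"rx": 0,"ry": 0,"rz": 0,"jaw": 2},{"x": 0,"y": 0,"z": 0,"rx": 0,"ry": 0,"rz": 0,"jaw": 2}])

```text
clock: 20.3
tool_pos: [0.54, 0.2768, 0.1343]
eef_rot: [0.0, 1.0, 0.0, -0.0]
contact_force: [-0.5, 0.4, -1.5]
opening: 0.309
finger_force: 30.0
```

```bash
python3 w.py
```

```text
[0.54   0.2768 0.1344] F [ 0.09  0.15 -1.38] [-2.1 -1.1 -0.6 -2.8 -0.9 -0.8] [-0.000e+00 -5.412e+01 -2.950e+00 -1.269e+01 -2.000e-02  7.000e-02
  0.000e+00]
```

Tin 3 weighs about 1.4 to 1.6 N, so tin 2 is clearly the heaviest. I set tin 3 back.

send_rows(motion=[{"x": 0,"y": 0,"z": 0.6,"rx": 0,"ry": 0,"rz": 0,"jaw": 2},{"x": 0,"y": 0,"z": 1,"rx": 0,"ry": 0,"rz": 0,"jaw": 2},{"x": 0,"y": 0,"z": 1,"rx": 0,"ry": 0,"rz": 0,"jaw": 2},{"x": 0,"y": 0,"z": 0.8,"rx": 0,"ry": 0,"rz": 0,"jaw": 2},{"x": 0,"y": 0,"z": 0.3,"rx": 0,"ry": 0,"rz": 0,"jaw": 2}])

```text
clock: 21.1
tool_pos: [0.5392, 0.2763, 0.0959]
eef_rot: [0.0, 1.0, -0.001, -0.001]
contact_force: [-1.0, 0.1, -1.9]
opening: 0.307
finger_force: 30.0
```

send_rows(motion=[{"x": 0,"y": 0,"z": 0.1,"rx": 0,"ry": 0,"rz": 0,"jaw": 2},{"x": 0,"y": 0,"z": 0.1,"rx": 0,"ry": 0,"rz": 0,"jaw": 2},{"x": 0,"y": 0,"z": 0.1,"rx": 0,"ry": 0,"rz": 0,"jaw": 2},{"x": 0,"y": 0,"z": 0.1,"rx": 0,"ry": 0,"rz": 0,"jaw": 2},{"x": 0,"y": 0,"z": 0,"rx": 0,"ry": 0,"rz": 0,"jaw": 2}])

```text
clock: 21.6
tool_pos: [0.5408, 0.2768, 0.0946]
eef_rot: [0.001, 1.0, 0.0, 0.001]
contact_force: [-0.1, -0.9, 4.0]
opening: 0.305
finger_force: 30.0
```

send_rows(motion=[{"x": 0,"y": 0,"z": 0,"rx": 0,"ry": 0,"rz": 0,"jaw": 3.2},{"x": 0,"y": 0,"z": 0,"rx": 0,"ry": 0,"rz": 0,"jaw": 4},{"x": 0,"y": 0,"z": 0,"rx": 0,"ry": 0,"rz": 0,"jaw": 5},{"x": 0,"y": 0,"z": 0,"rx": 0,"ry": 0,"rz": 0,"jaw": 5},{"x": 0,"y": 0,"z": 0,"rx": 0,"ry": 0,"rz": 0,"jaw": 5}])

```text
clock: 22.1
tool_pos: [0.54, 0.2769, 0.0933]
eef_rot: [0.0, 1.0, 0.0, -0.0]
contact_force: [-0.0, 0.7, -0.1]
opening: 0.57
finger_force: 0.0
```

send_rows(motion=[{"x": 0,"y": 0,"z": -0.5,"rx": 0,"ry": 0,"rz": 0,"jaw": 5},{"x": 0,"y": 0,"z": -1.5,"rx": 0,"ry": 0,"rz": 0,"jaw": 5},{"x": 0,"y": 0,"z": -2,"rx": 0,"ry": 0,"rz": 0,"jaw": 5},{"x": 0,"y": 0,"z": -1,"rx": 0,"ry": 0,"rz": 0,"jaw": 5},{"x": 0,"y": 0,"z": 0,"rx": 0,"ry": 0,"rz": 0,"jaw": 5}])

```text
clock: 22.6
tool_pos: [0.541, 0.2775, 0.145]
eef_rot: [0.0, 1.0, 0.001, 0.001]
contact_force: [0.2, 0.4, -1.0]
opening: 0.566
finger_force: 0.0
```

send_rows(motion=[{"x": -0.2,"y": -3.5,"z": 0,"rx": 0,"ry": 0,"rz": 0,"jaw": 5},{"x": -0.3,"y": -4,"z": 0,"rx": 0,"ry": 0,"rz": 0,"jaw": 5},{"x": 0,"y": -3,"z": 0,"rx": 0,"ry": 0,"rz": 0,"jaw": 5},{"x": 0,"y": 0,"z": 0,"rx": 0,"ry": 0,"rz": 0,"jaw": 5},{"x": 0,"y": 0,"z": 0,"rx": 0,"ry": 0,"rz": 0,"jaw": 5}])

```text
clock: 23.1
tool_pos: [0.5447, 0.1711, 0.1429]
eef_rot: [0.001, 1.0, -0.0, -0.0]
contact_force: [-0.6, 0.9, -0.4]
opening: 0.565
finger_force: 0.0
```

```bash
python3 - <<'E'
from m import *
S=snap('side');snap('top');snap('top')
t=get_state();print(np.round(t['tool_pos'],4),np.round(t['eef_rot'],4))
for p,st in blobs(S,252,312,130,172): print(p,st,np.round(onz(S,p,.12),4))
E
```

```text
[0.5446 0.1737 0.1432] [-8.e-04  1.e+00  7.e-04 -1.e-04]
[285.7, 134.3] [31, 0, 6, 10, 45] [0.6151 0.2419 0.12  ]
[261.5, 137.3] [6, 3, 7, 10, 50] [0.5399 0.2761 0.12  ]
[280.4, 149.4] [26, 16, 6, 8, 47] [0.5441 0.1698 0.12  ]
[299.1, 161.4] [44, 28, 7, 8, 50] [0.5478 0.0727 0.12  ]
```

All three tins are back on their places. I grip the heavy one, tin 2.

send_rows(motion=[{"x": 0,"y": 0,"z": 0.8,"rx": 0,"ry": 0,"rz": 0,"jaw": 5},{"x": 0,"y": 0,"z": 0.8,"rx": 0,"ry": 0,"rz": 0,"jaw": 5},{"x": 0,"y": 0,"z": 0.8,"rx": 0,"ry": 0,"rz": 0,"jaw": 5},{"x": 0,"y": 0,"z": 0,"rx": 0,"ry": 0,"rz": 0,"jaw": 5},{"x": 0,"y": 0,"z": 0,"rx": 0,"ry": 0,"rz": 0,"jaw": 5}])

```text
clock: 23.75
tool_pos: [0.5447, 0.1718, 0.119]
eef_rot: [0.0, 1.0, -0.0, -0.0]
contact_force: [0.2, -0.8, -0.4]
opening: 0.567
finger_force: 0.0
```

send_rows(motion=[{"x": 0,"y": 0,"z": 0.8,"rx": 0,"ry": 0,"rz": 0,"jaw": 5},{"x": 0,"y": 0,"z": 0.8,"rx": 0,"ry": 0,"rz": 0,"jaw": 5},{"x": 0,"y": 0,"z": 0.8,"rx": 0,"ry": 0,"rz": 0,"jaw": 5},{"x": 0,"y": 0,"z": 0.2,"rx": 0,"ry": 0,"rz": 0,"jaw": 5},{"x": 0,"y": 0,"z": 0,"rx": 0,"ry": 0,"rz": 0,"jaw": 5}])

```text
clock: 24.25
tool_pos: [0.5445, 0.1717, 0.0928]
eef_rot: [0.0, 1.0, -0.0, -0.001]
contact_force: [0.3, 1.1, -0.1]
opening: 0.567
finger_force: 0.0
```

send_rows(motion=[{"x": 0,"y": 0,"z": 0,"rx": 0,"ry": 0,"rz": 0,"jaw": 3.5},{"x": 0,"y": 0,"z": 0,"rx": 0,"ry": 0,"rz": 0,"jaw": 3},{"x": 0,"y": 0,"z": 0,"rx": 0,"ry": 0,"rz": 0,"jaw": 2.4},{"x": 0,"y": 0,"z": 0,"rx": 0,"ry": 0,"rz": 0,"jaw": 2.2},{"x": 0,"y": 0,"z": 0,"rx": 0,"ry": 0,"rz": 0,"jaw": 2}], grip_force=10)

```text
clock: 24.75
tool_pos: [0.5452, 0.1728, 0.0938]
eef_rot: [0.0, 1.0, 0.001, 0.001]
contact_force: [-0.2, 2.0, 1.7]
opening: 0.314
finger_force: 10.0
```

send_rows(motion=[{"x": 0,"y": 0,"z": 0,"rx": 0,"ry": 0,"rz": 0,"jaw": 2},{"x": 0,"y": 0,"z": 0,"rx": 0,"ry": 0,"rz": 0,"jaw": 2},{"x": 0,"y": 0,"z": 0,"rx": 0,"ry": 0,"rz": 0,"jaw": 2},{"x": 0,"y": 0,"z": 0,"rx": 0,"ry": 0,"rz": 0,"jaw": 2},{"x": 0,"y": 0,"z": 0,"rx": 0,"ry": 0,"rz": 0,"jaw": 2}], grip_force=35)

```text
clock: 25.25
tool_pos: [0.5453, 0.1726, 0.0938]
eef_rot: [0.0, 1.0, 0.001, 0.001]
contact_force: [-0.2, 4.1, 5.2]
opening: 0.302
finger_force: 35.0
```

Gripped. I lift, then carry it gently over to the dish.

send_rows(motion=[{"x": 0,"y": 0,"z": -0.4,"rx": 0,"ry": 0,"rz": 0,"jaw": 2},{"x": 0,"y": 0,"z": -0.8,"rx": 0,"ry": 0,"rz": 0,"jaw": 2},{"x": 0,"y": 0,"z": -1.2,"rx": 0,"ry": 0,"rz": 0,"jaw": 2},{"x": 0,"y": 0,"z": -1.6,"rx": 0,"ry": 0,"rz": 0,"jaw": 2},{"x": 0,"y": 0,"z": -2,"rx": 0,"ry": 0,"rz": 0,"jaw": 2}])

```text
clock: 25.75
tool_pos: [0.5441, 0.1706, 0.1538]
eef_rot: [0.001, 1.0, -0.001, -0.001]
contact_force: [-0.9, 0.2, -3.7]
opening: 0.308
finger_force: 35.0
```

send_rows(motion=[{"x": 0,"y": 0,"z": -2,"rx": 0,"ry": 0,"rz": 0,"jaw": 2},{"x": 0,"y": 0,"z": -2,"rx": 0,"ry": 0,"rz": 0,"jaw": 2},{"x": 0,"y": 0,"z": -2,"rx": 0,"ry": 0,"rz": 0,"jaw": 2},{"x": 0,"y": 0,"z": -1.6,"rx": 0,"ry": 0,"rz": 0,"jaw": 2},{"x": 0,"y": 0,"z": -0.9,"rx": 0,"ry": 0,"rz": 0,"jaw": 2}])

```text
clock: 26.25
tool_pos: [0.545, 0.1712, 0.2402]
eef_rot: [0.001, 1.0, -0.0, 0.001]
contact_force: [-0.0, 0.1, -3.8]
opening: 0.307
finger_force: 35.0
```

send_rows(motion=[{"x": 0,"y": 0,"z": 0,"rx": 0,"ry": 0,"rz": 0,"jaw": 2},{"x": 0,"y": -0.5,"z": 0,"rx": 0,"ry": 0,"rz": 0,"jaw": 2},{"x": 0.1,"y": -1,"z": 0,"rx": 0,"ry": 0,"rz": 0,"jaw": 2},{"x": 0.2,"y": -1.5,"z": 0,"rx": 0,"ry": 0,"rz": 0,"jaw": 2},{"x": 0.2,"y": -2,"z": 0,"rx": 0,"ry": 0,"rz": 0,"jaw": 2}])

```text
clock: 26.75
tool_pos: [0.5391, 0.1205, 0.2377]
eef_rot: [0.0, 1.0, -0.0, -0.001]
contact_force: [0.6, 0.0, -4.3]
opening: 0.302
finger_force: 35.0
```

send_rows(motion=[{"x": 0.2,"y": -2,"z": 0,"rx": 0,"ry": 0,"rz": 0,"jaw": 2},{"x": 0.2,"y": -2,"z": 0,"rx": 0,"ry": 0,"rz": 0,"jaw": 2},{"x": 0.2,"y": -2,"z": 0,"rx": 0,"ry": 0,"rz": 0,"jaw": 2},{"x": 0.2,"y": -2,"z": 0,"rx": 0,"ry": 0,"rz": 0,"jaw": 2},{"x": 0.2,"y": -2,"z": 0,"rx": 0,"ry": 0,"rz": 0,"jaw": 2}])

```text
clock: 27.25
tool_pos: [0.5288, 0.0191, 0.2379]
eef_rot: [0.001, 1.0, -0.001, -0.001]
contact_force: [0.0, -0.2, -3.9]
opening: 0.306
finger_force: 35.0
```

send_rows(motion=[{"x": 0.2,"y": -2,"z": 0,"rx": 0,"ry": 0,"rz": 0,"jaw": 2},{"x": 0.2,"y": -2,"z": 0,"rx": 0,"ry": 0,"rz": 0,"jaw": 2},{"x": 0.2,"y": -2,"z": 0,"rx": 0,"ry": 0,"rz": 0,"jaw": 2},{"x": 0.2,"y": -2,"z": 0,"rx": 0,"ry": 0,"rz": 0,"jaw": 2},{"x": 0.2,"y": -2,"z": 0,"rx": 0,"ry": 0,"rz": 0,"jaw": 2}])

```text
clock: 27.75
tool_pos: [0.5184, -0.0807, 0.2379]
eef_rot: [0.001, 1.0, -0.0, -0.001]
contact_force: [-0.1, -0.2, -4.5]
opening: 0.312
finger_force: 35.0
```

send_rows(motion=[{"x": 0.2,"y": -2,"z": 0,"rx": 0,"ry": 0,"rz": 0,"jaw": 2},{"x": 0.2,"y": -2,"z": 0,"rx": 0,"ry": 0,"rz": 0,"jaw": 2},{"x": 0.2,"y": -2,"z": 0,"rx": 0,"ry": 0,"rz": 0,"jaw": 2},{"x": 0.2,"y": -2,"z": 0,"rx": 0,"ry": 0,"rz": 0,"jaw": 2},{"x": 0.2,"y": -2,"z": 0,"rx": 0,"ry": 0,"rz": 0,"jaw": 2}])

```text
clock: 28.25
tool_pos: [0.508, -0.1805, 0.2378]
eef_rot: [0.001, 1.0, -0.0, -0.001]
contact_force: [0.2, -1.1, -5.3]
opening: 0.306
finger_force: 35.0
```

send_rows(motion=[{"x": 0.1,"y": -1.8,"z": 0,"rx": 0,"ry": 0,"rz": 0,"jaw": 2},{"x": 0.1,"y": -1.4,"z": 0,"rx": 0,"ry": 0,"rz": 0,"jaw": 2},{"x": 0,"y": -0.8,"z": 0,"rx": 0,"ry": 0,"rz": 0,"jaw": 2},{"x": 0,"y": 0,"z": 0,"rx": 0,"ry": 0,"rz": 0,"jaw": 2},{"x": 0,"y": 0,"z": 0,"rx": 0,"ry": 0,"rz": 0,"jaw": 2}])

```text
clock: 28.75
tool_pos: [0.5076, -0.2173, 0.2383]
eef_rot: [0.0, 1.0, 0.001, -0.0]
contact_force: [-0.1, 0.5, -3.8]
opening: 0.305
finger_force: 35.0
```

```bash
python3 w.py
```

```text
[ 0.5078 -0.2175  0.2385] F [ 0.02  0.11 -4.35] [-3.9 -4.5 -4.6 -4.3 -5.  -3.9] [-2.000e-02 -4.829e+01 -3.550e+00 -1.553e+01  1.000e-02  8.000e-02
 -0.000e+00]
```

send_rows(motion=[{"x": 0,"y": -0.2,"z": 0.3,"rx": 0,"ry": 0,"rz": 0,"jaw": 2},{"x": 0,"y": -0.2,"z": 0.4,"rx": 0,"ry": 0,"rz": 0,"jaw": 2},{"x": 0,"y": 0,"z": 0,"rx": 0,"ry": 0,"rz": 0,"jaw": 2},{"x": 0,"y": 0,"z": 0,"rx": 0,"ry": 0,"rz": 0,"jaw": 2},{"x": 0,"y": 0,"z": 0,"rx": 0,"ry": 0,"rz": 0,"jaw": 2}])

```text
clock: 29.55
tool_pos: [0.5077, -0.2221, 0.2314]
eef_rot: [0.0, 1.0, 0.0, 0.0]
contact_force: [-0.1, 1.1, -5.0]
opening: 0.304
finger_force: 35.0
```

```bash
python3 w.py; python3 - <<'E'
from m import *
s=snap('side')
a=cv2.resize(s['img'][100:290,220:470],None,fx=3,fy=3,interpolation=cv2.INTER_CUBIC)
x,y=.508,-.2215
for P,c in [((x,y,.15),(255,0,0)),((x,y,.038),(0,255,0)),((x,y-.033,.15),(255,0,0)),((x,y+.033,.15),(255,0,0)),((x,y,.244),(0,0,255))]:
    u=proj(s,P); cv2.drawMarker(a,(int((u[0]-219.5)*3),int((u[1]-99.5)*3)),c,cv2.MARKER_CROSS,10,1)
cv2.imwrite('pics/end.png',a[...,::-1])
for p,st in blobs(s,252,312,130,172): print(p,st[4],np.round(onz(s,p,.12),4))
E
```

```text
[ 0.5076 -0.2221  0.2315] F [ 0.13 -0.01 -4.35] [-5.  -3.6 -4.4 -4.3 -4.2 -4.6] [-0.000e+00 -4.864e+01 -3.530e+00 -1.533e+01  2.000e-02  7.000e-02
 -0.000e+00]
[261.5, 137.0] 46 [0.5411 0.2779 0.12  ]
[299.2, 161.4] 48 [0.548  0.0725 0.12  ]
```

View pics/end.png

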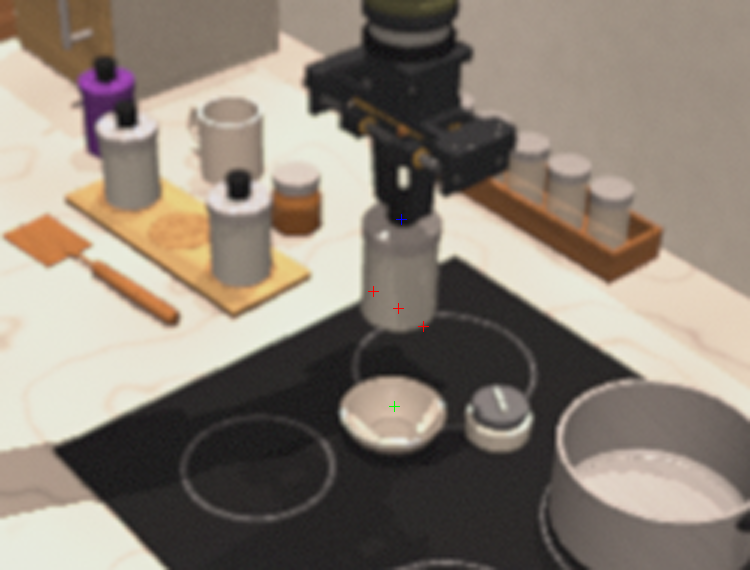

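The final crop shows tin 2 upright with its underside on the 0.15 m markers, near (398,308). The dish rim is centred on the marker at (394,406), and the other two tins stand on their corks. I hand the job in.

```bash
python3 -c "
from plant import *
print(finish_job())"
```

```text
the job is handed in; nothing more can be done
None
```

I hefted the three tins in order (about 2.2, 4.4 and 1.4 N) and handed the job in holding the heaviest, the middle one, upright over the centre of the salt dish with its underside about 15 cm above the worktop and the other two back on their places; no verdict was returned.

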